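# Recap the media bottle

## Robot

A 6-joint arm with a two-finger parallel gripper is mounted at the origin on the work surface. World frame = base frame: x ahead of the robot, y to its left, z up, the work surface at z = 0. Lengths are in mm, angles in rad, forces in N, time in s.
With the tool pointing down it reaches from about 300 to 775 mm from the base axis. Payload 14.6 kg.
Tool frame: the origin (TCP) lies on the centre line of the jaws, within the pads' length; the fingertips stand 19 mm ahead of it and the grasp point (between the pads) is the TCP (bot.tip_reach is the distance from the TCP to the fingertips, in mm); z points along the fingers, y is the line along which they close (so a half turn about z gives the same grasp; the last joint's range is limited). The gripper opens to 85 mm and grips with 20 to 120 N. Pads are 22 mm wide; open, the fingers measure 114 mm over their backs; the gripper's body (76 mm by 85 mm) begins 54 mm behind the grasp point. The pads swing forward as they close: fully open they stand 13 mm farther back than shut.
Start: joints at [-1.326, 0.3, 1.521, -0, 1.321, -0.067], TCP at [168.718, -523.473, 250.281] pointing down, gripper open.
Joint ranges: [-3.03, 3.03], [-0.79, 2.21], [0.23, 2.52], [-1.04, 4.18], [0, 3.07], [-2.55, 2.55]. Speed limits (rad/s): [2.22, 2.22, 2.57, 3.14, 3.14, 3.14].

## Interface

Orientations are given as a unit quaternion [w, x, y, z].
In Python, from rig import bot gives the robot as it stands. Calls block until the motion is done:
- bot.move_to(position, orientation): joint-space move of the TCP to a pose.
- bot.servo_line(position, attitude=None, speed=150, until_force=None): straight line of the TCP; attitude=None keeps the orientation; speed is the mean speed in mm/s. With until_force (N) it stops when the force on the tool has changed by that much, and returns True; else False.
- bot.move_joints(angles): joint-space move.
- bot.move_gripper(opening, grip_force=None): finger opening in mm; grip_force is the grip in N (None keeps the last); returns when the fingers have stopped.
- bot.dwell(seconds).
- bot.ik(position, orientation): joint angles nearest the present ones, or None.
- bot.read_state(): the state.
- bot.read_camera(name): name is "side" or "top"; returns a dict with "image" (400x640x3 uint8, blue, green, red), "depth" (400x640 float32, mm along the optical axis (not along the pixel's ray), 0 where there is no reading), "fovy" (degrees; the focal length in pixels is half the picture's height over the tangent of half this angle, whatever the lens; pixels are square), "cx", "cy" (the principal point, pixels), "k1" (the pictures are not rectified: a ray, as slopes to the right and down, at radius r is drawn at 1 + k1 r^2 times it, then the intrinsics apply), "eye" and "attitude" of the camera in the world. Camera axes: x right, y down, z forward; pixel columns grow to the right and rows downward; lengths in mm; the calibration is good to about 2 mm. A picture is of the moment at which its call begins.
A pose or a line that the arm cannot do raises bot.MotionError and nothing moves.
- bot.finish_job(): hands the job in; it is judged then, once.
The state is a dict: "clock": time; "joint_positions": joint angles; "qvel": joint speeds; "effort": joint torques, N m; "ee_pos": TCP position; "tool_rot": TCP orientation; "ft_force": force on the tool from outside, world axes, zero at the start; "moment": the same for the moment, N m; "grip_width": finger opening in mm; "grip_force": force on a finger pad.
Only numpy, scipy, OpenCV 4.12 (cv2) and the standard library are available. Lean on these libraries where they do the work, as an engineer would, in place of code of your own. Each camera call takes 0.05 s, during which the arm holds its last target. There are 200 camera calls.

## Task

One bottle in the white foam carrier is still open. Take the blue cap that fits it from the bench (the larger of the two lying there), set it level on the neck and screw it down clockwise, about one turn, until it is down on the pouring ring and you feel the resistance rise; then nip it up gently, hand-tight and never forced, and let go. Leave the other things where they are.

Things in the scene. Friction and masses are not known exactly. Their poses are not given: they have to be found in the camera images.
- cap: Ribbed blue screw cap, 53.5 mm wide, 28 mm high, about 45 g, open end down on the bench; origin: centre of its open end, z out of its closed top. Inside 44.4 mm wide, 24 mm deep, two-start right-hand thread, lead 10 mm a turn: clockwise from above runs it down. Set on the neck it rests 7 to 11.5 mm above home: 0.8 to 1.3 turns in all. On the thread it is loose by 0.8 mm sideways, 1 mm up and down.
- bottle: The open square glass bottle, 72 mm square, in one of the carrier's four cells (the others hold two capped bottles and a cold pack, centres 105 mm apart); held so that it cannot turn or lift. Origin: centre of its underside, z up, 15.5 mm above the bench. Neck 43 mm over the thread, round shoulder 69 mm wide from 92 to 108 mm up. The foam carrier is 250 mm square, 100 mm high.
- bottle_mouth (a point): Centre of the bottle's mouth, level with the top of the pouring ring, on the neck's axis, 140 mm above the bottle's origin. The thread on the neck begins 6 mm below it and runs to 21 mm below. With the cap home, the cap's origin is 24 mm below this point and its closed top 4 mm above it.
- pouring_ring: The blue plastic lip, 37 mm wide, around the mouth, that the inside of the cap's top comes down on; origin on the axis, 1.6 mm below its top. Pressed down, the cap touches it while the thread is still slack: up to 0.8 rad more takes up the slack, then the torque climbs within about 0.3 rad from under 0.08 N m to 0.15 to 0.25 N m (hand-tight, 20 to 45 N on the ring); over 0.35 N m is forced.
- small_cap: Smaller blue screw cap, 39 mm wide, 24 mm high, open end down on the bench: it belongs to another bottle, leave it alone. Origin: centre of its open end.
- tip_box: Green pipette tip box with a clear lid, 122 x 84 x 64 mm, on the bench to the robot's right: leave it alone. Origin: centre of its underside.
- pipette: Pale blue-green pipette, 276 mm long, 30 mm high, lying on the bench to the left of the carrier, along x: leave it alone. Origin: on the bench, 126 mm from the plunger's end, x along its length towards the tip.
Things that resemble listed ones, but are neither listed nor needed, are in the scene too. What is shaped like the cap but brown or turquoise is not meant.

How it is judged (in metres and radians):
On the way:
1. the cap stands level on the neck of the open bottle, 4 to 16 mm above home, not yet screwed down (horizontal distance between cap and bottle_mouth below 0.004 m and angle between cap's own z axis and vertical below 0.12 rad and z of cap in the frame of bottle between 0.12 and 0.132 m), for 0.2 s.
At the end, for the whole second after the job is handed in: The cap is home on the open bottle: within 2 mm of the neck's axis, level within 2 degrees, its open end 24 mm below the mouth (1.2 mm higher or 1.5 mm lower at most), screwed tight so that it bears on the pouring ring with over 8 N by itself, at rest and let go (horizontal distance between cap and bottle_mouth below 0.002 m and angle between cap's own z axis and vertical below 0.035 rad and z of cap in the frame of bottle between 0.1145 and 0.1172 m and contact force between cap and pouring_ring above 8 N and linear speed of cap below 0.01 m/s); the robot touches nothing.
It fails at once if the cap is forced: it bears on the pouring ring with over 60 N (contact force between cap and pouring_ring above 60 N).
It fails at once if the small cap is moved by over 20 mm (distance of small_cap from where it was at the start of the episode above 0.02 m).
It fails at once if the tip box is moved by over 20 mm (distance of tip_box from where it was at the start of the episode above 0.02 m).
It fails at once if the pipette is moved by over 20 mm (distance of pipette from where it was at the start of the episode above 0.02 m).
It also fails if it takes over 69 s, if anything falls off the work surface, if the arm or the gripper's body presses on something with over 40 N, if the wrist force passes 120 N, or if a joint passes its speed limit or range.

## Working session

There is one attempt and no reset: what is moved stays moved. The work goes in short steps, each a Python script; the robot and the scene stay as the last script left them, time stands still between calls to the robot, and variables do not carry over. Pictures are saved under pics/ and viewed, at most 10 in all, crops included, and the job is handed in when it is done.

```bash
mkdir -p pics; ls
cat > h.py <<'E'
import numpy as np, cv2
from rig import bot
from scipy.spatial.transform import Rotation as R
def rot(q): return R.from_quat([q[1],q[2],q[3],q[0]])
def K(c):
    f=c["image"].shape[0]/2/np.tan(np.radians(c["fovy"])/2)
    return np.array([[f,0,c["cx"]],[0,f,c["cy"]],[0,0,1.]]),np.array([c["k1"],0,0,0,0.])
def rays(c,uv):
    k,d=K(c); p=cv2.undistortPointsIter(np.float64(uv).reshape(-1,1,2),k,d,None,None,(3,50,1e-9)).reshape(-1,2)
    return rot(c["attitude"]).apply(np.c_[p,np.ones(len(p))])
def onz(c,uv,z):
    r=rays(c,uv); e=np.array(c["eye"]); return e+r*((z-e[2])/r[:,2])[:,None]
def bydepth(c,uv):
    uv=np.array(uv); d=c["depth"][uv[:,1].astype(int),uv[:,0].astype(int)]
    return np.array(c["eye"])+rays(c,uv)*d[:,None]
E
python3 - <<'E'
from h import *
for n in("top","side"):
    c=bot.read_camera(n); cv2.imwrite(f"pics/{n}0.png",c["image"]); np.save(f"{n}0.npy",c,allow_pickle=True)
    print(n,c["eye"],c["attitude"],c["fovy"],c["cx"],c["cy"],c["k1"])
s=bot.read_state(); print(s["tool_rot"],s["clock"],s["ft_force"])
E
```

```text
pics
top [ 387.66277042  -11.03377012 1166.66827585] [-0.0545937   0.70710067 -0.70275653  0.05622666] 54.55642207062665 328.44661415388566 193.30377369375026 0.021014111083055415
side [ 288.25979537 -888.09957927 1095.58092244] [-0.36283218  0.92081227 -0.13117106  0.05702392] 42.52756986967852 323.3325302976958 204.01442415804664 -0.05170854443261071
[-5.17008860e-04  9.87875841e-01  1.55245139e-01 -4.77646263e-05] 0.1 [-0.41774108  0.0328176   0.22307823]
```

View pics/top0.png

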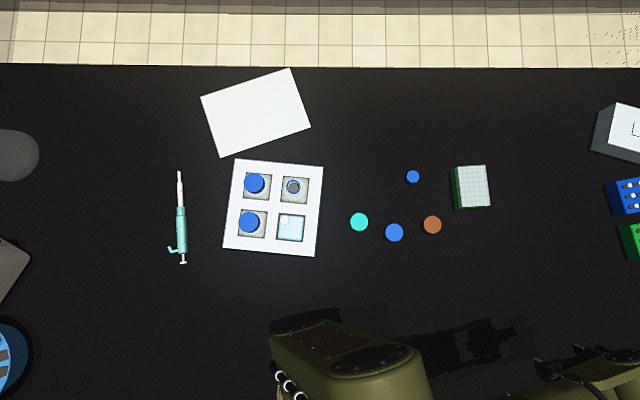

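View pics/side0.png

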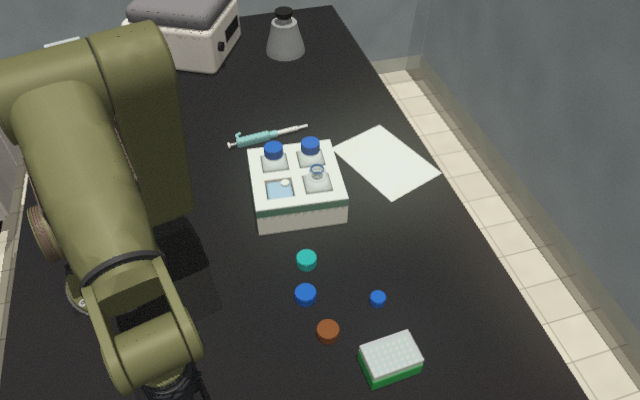

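The top view shows the large blue cap at (394,232), the small blue one at (413,177), and the open bottle at (293,187). In the side view they're at (305,294), (378,298) and (317,170). The turquoise and brown caps sit either side of the target in y, so I'll close the jaws along x.

Run:
```python
from h import *
for n,cap,m in(("top",(394,232),(293,187)),("side",(305,294),(317,170))):
    c=np.load(n+"0.npy",allow_pickle=True).item(); im=c["image"]; h=cv2.cvtColor(im,cv2.COLOR_BGR2HSV)
    mk=cv2.inRange(h,(100,120,60),(125,255,255))
    k,_,st,ce=cv2.connectedComponentsWithStats(mk)
    for i in range(1,k):
        if st[i,4]>15: print(n,st[i],ce[i].round(1),"on z=28",onz(c,[ce[i]],28)[0].round(1),"z=159.5",onz(c,[ce[i]],159.5)[0].round(1),"z155.5",onz(c,[ce[i]],155.5)[0].round(1))
    e=cv2.resize(im[m[1]-25:m[1]+25,m[0]-25:m[0]+25],None,fx=8,fy=8,interpolation=cv2.INTER_CUBIC)
    f=cv2.resize(im[cap[1]-25:cap[1]+25,cap[0]-25:cap[0]+25],None,fx=8,fy=8,interpolation=cv2.INTER_CUBIC)
    cv2.imwrite(f"pics/{n}z.png",np.hstack([e,f]))
cv2.imwrite("pics/z.png",cv2.resize(np.vstack([cv2.imread("pics/topz.png"),cv2.imread("pics/sidez.png")]),(600,600)))
```

```text
top [406 170  14  14 142] [412.5 176.2] on z=28 [ 621.3 -264.2   28. ] z=159.5 [ 594.4 -235.   159.5] z155.5 [ 595.2 -235.9  155.5]
top [244 173  20  20 319] [253.4 182.3] on z=28 [599.6 210.7  28. ] z=159.5 [575.1 185.1 159.5] z155.5 [575.9 185.9 155.5]
top [616 176  24  38 563] [628.7 193.9] on z=28 [ 571.5 -896.5   28. ] z=159.5 [ 550.3 -794.3  159.5] z155.5 [ 550.9 -797.4  155.5]
top [286 180  14  13  44] [292.8 186.1] on z=28 [588.9  93.1  28. ] z=159.5 [565.7  81.1 159.5] z155.5 [566.4  81.4 155.5]
top [238 212  22  20 334] [248.4 221.7] on z=28 [482.1 221.3  28. ] z=159.5 [471.2 194.5 159.5] z155.5 [471.5 195.3 155.5]
top [385 223  19  19 281] [393.7 232. ] on z=28 [ 454.4 -204.8   28. ] z=159.5 [ 446.7 -182.4  159.5] z155.5 [ 446.9 -183.1  155.5]
top [  0 324  27  29 142] [ 14.1 334.4] on z=28 [167.6 852.9  28. ] z=159.5 [193.  753.2 159.5] z155.5 [192.3 756.2 155.5]
top [  0 332  11  61 301] [  4.3 360.3] on z=28 [100.3 869.4  28. ] z=159.5 [133.5 767.7 159.5] z155.5 [132.5 770.8 155.5]
top [ 17 349   8   6  16] [ 21.4 352.3] on z=28 [120.7 826.6  28. ] z=159.5 [151.5 729.9 159.5] z155.5 [150.6 732.8 155.5]
top [ 24 354   3  11  19] [ 25.1 359.3] on z=28 [102.5 814.3  28. ] z=159.5 [135.4 719.  159.5] z155.5 [134.4 721.9 155.5]
side [301 136  18  14 199] [309.8 142.4] on z=28 [615.7 338.2  28. ] z=159.5 [575.3 187.2 159.5] z155.5 [576.6 191.8 155.5]
side [264 140  18  20 283] [272.6 149.2] on z=28 [494.  338.5  28. ] z=159.5 [468.7 187.4 159.5] z155.5 [469.4 192.  155.5]
side [294 283  23  24 448] [305.  294.4] on z=28 [ 452.3 -211.1   28. ] z=159.5 [ 432.1 -294.5  159.5] z155.5 [ 432.7 -291.9  155.5]
side [369 290  18  18 256] [377.3 298.5] on z=28 [ 618.2 -271.2   28. ] z=159.5 [ 577.5 -347.2  159.5] z155.5 [ 578.8 -344.9  155.5]
```

View pics/z.png

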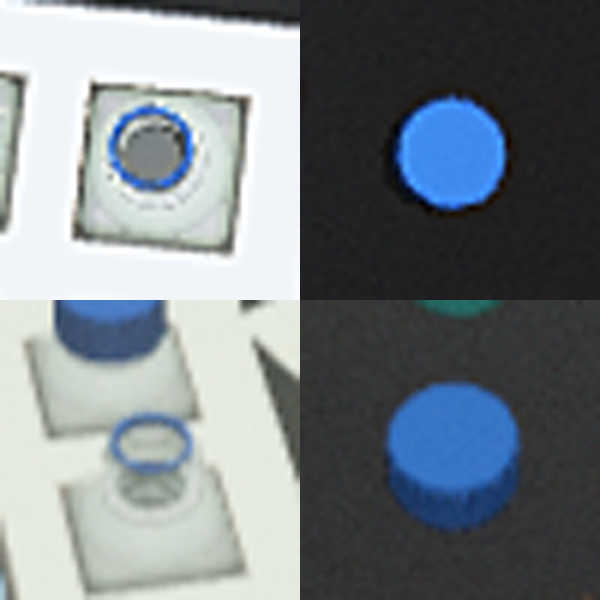

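The crops show the ring centre at top (292.6,186.2) and side (316.6,168.3), and the cap's top face at top (393.7,232.0) and side (305.0,291.3). I'll squeeze the cap in two perpendicular directions, which centres it on the TCP and gives me the camera bias.

```bash
cat >> h.py <<'E'
def down(a):
    q=(R.from_euler('z',a)*R.from_euler('x',np.pi)).as_quat(); return [q[3],q[0],q[1],q[2]]
def joints(p,a):
    "ik at pose, then j6 chosen on the branch of a (unwrapped)"
    q=None
    for b in (a,a+np.pi,a+np.pi/2,a-np.pi/2):
        q=bot.ik(list(p),down(b))
        if q is not None: break
    q=np.array(q); q[5]=q[0]+np.pi/2-a
    assert abs(q[5])<2.54,q
    return q
def go(p,a): bot.move_joints(list(joints(p,a)))
def st(t=""):
    s=bot.read_state(); print(t,"t%.2f"%s["clock"],np.round(s["ee_pos"],2),"F",np.round(s["ft_force"],1),"M",np.round(s["moment"],3),"w%.1f g%.1f"%(s["grip_width"],s["grip_force"]),"j6 %.2f"%s["joint_positions"][5]); return s
E
python3 - <<'E'
from h import *
T=np.load("top0.npy",allow_pickle=True).item();S=np.load("side0.npy",allow_pickle=True).item()
print("cap",onz(T,[[393.7,232]],28),onz(S,[[305,291.3]],28))
print("mouth",onz(T,[[292.6,186.2]],155.5),onz(S,[[316.6,168.3]],155.5))
c=(onz(T,[[393.7,232]],28)[0]+onz(S,[[305,291.3]],28)[0])/2
bot.move_gripper(80,20)
go([c[0],c[1],90],np.pi/2); st()
bot.servo_line([c[0],c[1],22.5],speed=80); s=st("down")
y=rot(s["tool_rot"]).apply([0,1,0]); print("tool y",y.round(3))
bot.move_gripper(45,20); st("closed")
E
```

```text
cap [[ 454.4091824  -204.68997659   28.        ]] [[ 454.5378309  -202.37784703   28.        ]]
mouth [[566.04497177  82.063376   155.5       ]] [[565.73730044  83.53684958 155.5       ]]
 t2.01 [ 454.47 -204.36   90.36] F [ 0.  -0.2  0.9] M [-0.018  0.009 -0.033] w80.1 g0.0 j6 -0.49
down t3.00 [ 454.72 -203.66   22.91] F [0.1 0.3 0.3] M [ 0.019 -0.008  0.017] w80.0 g0.0 j6 -0.49
tool y [ 1.    -0.     0.001]
closed t3.35 [ 454.69 -203.63   23.02] F [-1.4  1.   6.8] M [0.145 0.237 0.018] w52.9 g20.5 j6 -0.49
```

Run:
```python
from h import *
p=[454.5,-203.5,22.5]
bot.move_gripper(76); go(p,np.pi); st("rot")
bot.move_gripper(45,20); st("closed")
bot.servo_line([p[0],p[1],150],speed=150); s=st("up")
go([566,82.8,205],4.1); s=st("hover")
c=bot.read_camera("side"); np.save("side1.npy",c,allow_pickle=True)
i=c["image"]; cv2.imwrite("pics/s1.png",cv2.resize(i[80:230,220:420],None,fx=4,fy=4,interpolation=cv2.INTER_CUBIC))
```

```text
rot t5.11 [ 454.51 -203.51   22.52] F [-0.   0.9  0. ] M [ 0.012 -0.033 -0.017] w76.0 g0.0 j6 -2.06
closed t5.43 [ 454.56 -203.53   22.65] F [-1.3 -0.5  3.3] M [0.125 0.141 0.009] w53.2 g21.0 j6 -2.07
up t6.43 [ 454.13 -203.31  149.14] F [-0.4  0.9 -0.3] M [ 0.037 -0.016 -0.07 ] w52.7 g21.1 j6 -2.07
hover t7.62 [565.86  81.74 204.53] F [ 0.6  0.3 -0.7] M [-0.04   0.02   0.006] w53.1 g21.1 j6 -2.45
```

View pics/s1.png

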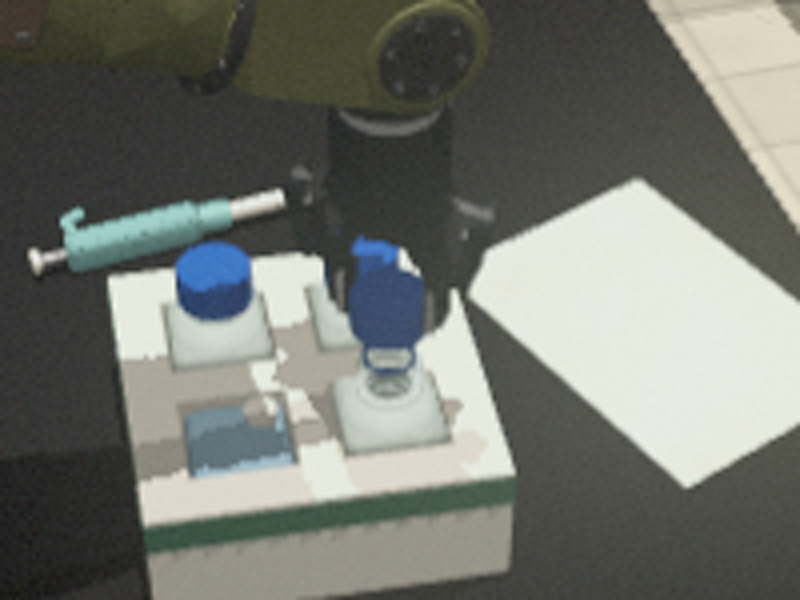

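The cap hangs level in the jaws at about (386,300), directly above the ring at (389,357) in the crop. The squeezed position matches the two-view mean, so I put the mouth at (565.9, 82.8) and lower until contact.

Run:
```python
from h import *
m=[565.9,82.8]
bot.servo_line([*m,182],speed=60); bot.dwell(.3); st("pre")
print(bot.servo_line([*m,158],speed=20,until_force=6)); st("contact")
bot.dwell(.3); st("settled")
```

```text
pre t8.51 [565.97  82.84 182.23] F [-0.4 -0.1  0.1] M [ 0.08   0.035 -0.032] w52.6 g21.1 j6 -2.45
True
contact t9.47 [565.94  82.79 161.28] F [-1.1  0.4  4.9] M [0.01  0.162 0.012] w53.0 g21.6 j6 -2.45
settled t9.77 [565.94  82.82 161.28] F [-0.9  0.2  6.6] M [ 0.014  0.193 -0.01 ] w52.7 g21.6 j6 -2.45
```

```bash
cat >> h.py <<'E'
m=[565.9,82.8]
def screw(z,a,amin,step=.25,mstop=.1,fz=(2,9)):
    "turn clockwise in steps, following the lead; keep Fz in band; returns z,a"
    while a-step>amin:
        a-=step; z-=step*10/(2*np.pi)
        go([*m,z],a); s=bot.read_state(); F=s["ft_force"]; M=s["moment"][2]
        print("t%.1f a%.2f z%.2f/%.2f F %.1f %.1f %.1f Mz %.3f w%.1f"%(s["clock"],a,z,s["ee_pos"][2],*F,M,s["grip_width"]))
        if F[2]>fz[1]: z+=min(.1*(F[2]-fz[1]),.6)
        elif F[2]<fz[0]: z-=.15
        if abs(M)>mstop or F[2]>25: print("stop"); break
    return z,a
E
python3 - <<'E'
from h import *
print(screw(161.3,4.1,-.75))
st()
E
```

```text
t10.1 a3.85 z160.90/161.00 F -0.5 0.2 2.1 Mz -0.036 w52.9
t10.5 a3.60 z160.50/160.56 F -0.8 0.3 1.6 Mz -0.009 w52.7
t10.8 a3.35 z159.96/160.12 F -1.2 0.1 2.4 Mz -0.007 w52.9
t11.2 a3.10 z159.56/159.77 F -0.3 0.1 3.8 Mz -0.046 w53.1
t11.5 a2.85 z159.16/159.33 F -1.2 -0.5 5.6 Mz -0.031 w53.0
t11.9 a2.60 z158.76/158.83 F -1.9 0.4 5.5 Mz -0.024 w52.8
t12.2 a2.35 z158.36/158.50 F -1.6 1.9 5.1 Mz -0.043 w53.0
t12.6 a2.10 z157.97/158.12 F -0.4 1.0 5.9 Mz -0.066 w52.5
t12.9 a1.85 z157.57/157.70 F -1.6 0.6 5.7 Mz -0.036 w52.9
t13.3 a1.60 z157.17/157.29 F -1.4 2.1 5.5 Mz -0.101 w52.9
stop
(157.1711264227027, 1.5999999999999996)
 t13.27 [565.9   82.91 157.29] F [-1.4  2.1  5.5] M [ 0.153  0.233 -0.101] w52.9 g21.6 j6 0.05
```

Still about 3 mm above home, and the moment sits at the noise level. I'll continue with a slightly higher stop.

Run:
```python
from h import *
bot.dwell(.2); st()
print(screw(157.17,1.6,-.75,step=.2,mstop=.14))
bot.dwell(.2); st()
```

```text
t13.47 [565.92  82.91 157.29] F [-0.5  2.   4.8] M [ 0.164  0.197 -0.079] w52.6 g21.6 j6 0.04
t13.8 a1.40 z156.85/157.05 F -0.2 1.5 4.9 Mz -0.073 w52.5
t14.1 a1.20 z156.53/156.69 F 0.1 2.0 5.1 Mz -0.010 w52.6
t14.4 a1.00 z156.22/156.40 F 0.5 0.7 4.9 Mz -0.076 w53.1
t14.7 a0.80 z155.90/156.04 F 0.3 1.4 4.3 Mz -0.022 w52.9
t15.0 a0.60 z155.58/155.74 F 1.1 0.5 5.0 Mz -0.091 w52.9
t15.3 a0.40 z155.26/155.42 F 0.6 1.1 4.6 Mz 0.003 w52.9
t15.6 a0.20 z154.94/155.07 F 0.6 1.7 5.2 Mz -0.040 w52.9
t15.9 a0.00 z154.62/154.79 F 1.0 0.0 5.1 Mz -0.061 w53.2
t16.2 a-0.20 z154.31/154.43 F 1.3 0.8 4.4 Mz -0.048 w52.9
t16.6 a-0.40 z153.99/154.15 F 0.6 -0.5 4.6 Mz -0.088 w52.8
t16.9 a-0.60 z153.67/154.09 F -0.5 0.2 7.3 Mz -0.057 w52.5
(153.66859125197837, -0.5999999999999998)
 t17.06 [566.16  82.73 154.08] F [ 0.8 -0.4  6.8] M [ 0.03   0.004 -0.024] w52.9 g21.7 j6 2.25
```

The ring is touched at TCP z≈154.1 (expected home). Next I regrip half a turn back and tighten in small steps, averaging the moment.

Run:
```python
from h import *
def avg():
    v=[]
    for _ in range(5): bot.dwell(.04); s=bot.read_state(); v.append([*s["ft_force"],s["moment"][2]])
    return np.mean(v,0),s
bot.move_gripper(70); st("open")
a=-.6+np.pi; z=154.2
go([*m,z],a); bot.dwell(.1); b,_=avg(); print("free",b.round(3))
bot.move_gripper(45,30); bot.dwell(.1); g,s=avg(); print("gripped",g.round(3),s["grip_width"],s["ee_pos"])
for i in range(16):
    a-=.1; go([*m,z],a); v,s=avg()
    print("t%.1f a%.2f F"%(s["clock"],a),v[:3].round(1),"Mz %.3f"%(v[3]-b[3]),"z%.2f w%.1f"%(s["ee_pos"][2],s["grip_width"]))
    if abs(v[3]-b[3])>.13 or abs(v[2])>25: break
```

```text
open t17.38 [565.7   82.76 153.27] F [-0.1  0.1  0.7] M [-0.045 -0.043  0.005] w70.0 g0.0 j6 2.25
free [ 0.063 -0.065  0.132 -0.024]
gripped [-0.472  0.179  4.802 -0.013] 52.71033824363239 [566.01866846  82.80300131 154.4704231 ]
t21.4 a2.44 F [-0.2 -0.1  5. ] Mz -0.011 z154.46 w52.8
t21.9 a2.34 F [0.  0.2 5.1] Mz -0.019 z154.45 w52.5
t22.3 a2.24 F [ 0.2 -0.4  5. ] Mz 0.002 z154.44 w52.7
t22.8 a2.14 F [ 0.1 -0.1  5.1] Mz -0.014 z154.44 w52.8
t23.2 a2.04 F [-0.   0.1  5.2] Mz -0.043 z154.42 w52.7
t23.7 a1.94 F [-1.4  0.1  5.5] Mz -0.099 z154.42 w52.4
t24.1 a1.84 F [-1.8 -0.2  5.5] Mz -0.167 z154.35 w52.6
```

Run:
```python
from h import *
go([*m,154.2],1.81); bot.dwell(.2); st("nip")
bot.move_gripper(72); bot.dwell(.2); st("open")
bot.servo_line([*m,260],speed=120)
go([450,-150,300],1.5); st()
out=[]
for n in("side","top"):
    c=bot.read_camera(n); i=c["image"]; h=cv2.cvtColor(i,cv2.COLOR_BGR2HSV)
    k,_,s,ce=cv2.connectedComponentsWithStats(cv2.inRange(h,(100,120,60),(125,255,255)))
    for j in range(1,k):
        if s[j,4]>60: print(n,s[j],ce[j].round(1),onz(c,[ce[j]],159.5)[0].round(1))
    x,y=(240,100) if n=="side" else (220,130)
    out.append(cv2.resize(i[y:y+130,x:x+130],(400,400),interpolation=cv2.INTER_CUBIC))
cv2.imwrite("pics/end.png",np.hstack(out))
```

```text
nip t24.59 [565.87  82.83 154.34] F [-2.   0.7  5.8] M [ 0.035  0.285 -0.085] w52.6 g31.8 j6 -0.16
open t25.12 [565.9   82.81 154.15] F [ 0.8  0.3 -0.2] M [-0.033 -0.033  0.012] w72.1 g0.0 j6 -0.16
 t27.18 [ 450.44 -149.41  299.71] F [-0.1  0.1  0.2] M [-0.003  0.063  0.02 ] w72.0 g0.0 j6 -0.33
side [311 136   8  18 107] [314.4 143.6] [586.4 178.6 159.5]
side [264 145  10  15 118] [268.8 151.7] [456.1 180.  159.5]
side [369 290  17  18 252] [377.2 298.5] [ 577.4 -347.2  159.5]
top [406 170  14  14 143] [412.5 176.1] [ 594.4 -235.1  159.5]
top [244 173  20  20 319] [253.4 182.3] [575.1 185.1 159.5]
top [283 177  20  20 317] [292.7 186.1] [565.6  81.5 159.5]
top [616 176  24  38 559] [628.7 194. ] [ 550.2 -794.2  159.5]
top [238 212  22  20 334] [248.4 221.7] [471.2 194.5 159.5]
top [  0 324  27  31 159] [ 15.5 336.2] [188.8 749.3 159.5]
top [  0 332  11  61 303] [  4.3 360.2] [133.8 767.6 159.5]
```

View pics/end.png

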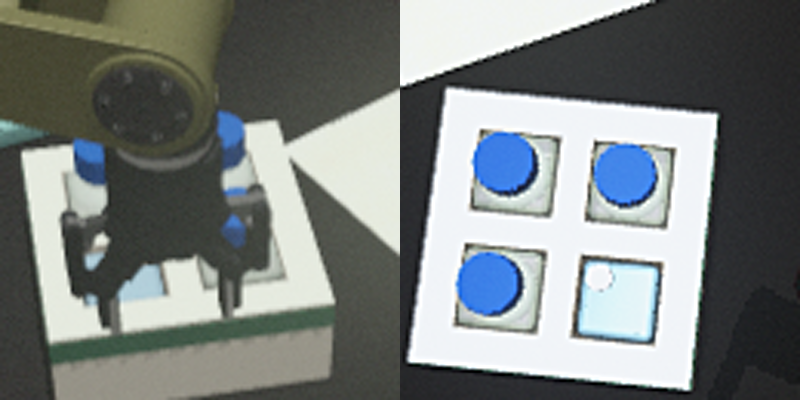

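The cap is seated at the ring's position: (292.7,186.1) in the top view. The last single moment reading was lower than expected, so I'll regrip once and check the tightness with averaged readings.

Run:
```python
from h import *
def avg(n=8):
    v=[]
    for _ in range(n): bot.dwell(.04); s=bot.read_state(); v.append([*s["ft_force"],s["moment"][2]])
    return np.mean(v,0),s
go([*m,230],1.9); bot.servo_line([*m,154.2],speed=80,until_force=15); b,_=avg(); print("free",b.round(3))
bot.move_gripper(45,35); g,s=avg(); print("grip",g.round(3),s["ee_pos"])
a=1.9
for i in range(8):
    a-=.04; go([*m,154.2],a); v,s=avg(); d=v[3]-b[3]
    print("t%.1f a%.2f F"%(s["clock"],a),v[:3].round(1),"Mz %.3f j6 %.3f"%(d,s["joint_positions"][5]))
    if abs(d)>.155: break
```

```text
free [ 0.1    0.267 -0.007  0.017]
grip [-2.995 -0.313  5.152  0.03 ] [565.88880875  82.8102354  154.39829085]
t31.0 a1.86 F [-3.  -0.2  5.3] Mz -0.338 j6 -0.209
```

It resists at once, so the cap is tight. I'll release without turning further and hand in.

Run:
```python
from h import *
go([*m,154.2],1.89); st("relax")
bot.move_gripper(72); bot.dwell(.2)
bot.servo_line([*m,260],speed=120); go([450,-150,300],1.5); st()
c=bot.read_camera("top"); h=cv2.cvtColor(c["image"],cv2.COLOR_BGR2HSV)[170:205,275:310]
print(cv2.moments(cv2.inRange(h,(100,120,60),(125,255,255)),True)["m00"])
bot.dwell(.5); print(bot.finish_job())
```

```text
relax t31.24 [566.01  82.88 154.42] F [-1.6 -0.3  5.1] M [0.053 0.307 0.227] w52.5 g37.1 j6 -0.24
 t33.83 [ 450.44 -149.41  299.7 ] F [-0.1 -0.9  0.8] M [ 0.004 -0.012 -0.052] w72.2 g0.0 j6 -0.33
318.0
the job is handed in; nothing more can be done
None
```

The blue cap is screwed home on the open bottle and released, and the job was handed in at about 34 s. The hand-in gave no verdict. Tightening reached about 0.17 N m; a re-check then briefly read 0.34 N m, just under the 0.35 N m forced limit, and I backed off at once with a slight reverse twist (+0.23 N m). I didn't re-measure tightness after that.

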